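# Feed dry clay offcuts to the pugmill and hold the feed lever home

## Task

Take the bench brush and use it, not your fingers, to sweep all six dry clay offcuts off the far edge of the bench into the pugmill's open hopper, then stand the brush back on the bench on its bristles. Then pull the pugmill's sprung feed lever down fully home by its cross handle and finish while still holding it there, because the mill runs only as long as the lever is held. Leave the tool pot, jar and bowl where they stand.

Things in the scene. Friction and masses are not known exactly. Their poses are not given: they have to be found in the camera images.
- pugmill: Grey mixing pugmill on a trolley, fixed, against the bench's far straight edge. Origin: mid hopper mouth, level with the bench top; x away from the robot, y along the edge; never turned. The bench ends at x = -70 mm here, at every y. Open mouth: x -68 to +74, y -150 to +150 mm; rim 5 mm below the bench top, floor 170 mm below. The sprung lever at its far side leaves the near half free overhead.
- lever_angle (a joint): Feed lever: steel ram plate 284 mm wide with yoke and cross handle, hinged on a pin along y behind the hopper mouth. 0 = up, where springs hold it; 1.05 rad = fully home: down at its stop, plate closing the mouth. Push needed at the handle: about 4 N at first, rising evenly to about 12 N at home. Let go, it springs up.
- feed_handle (a point): Cross handle of the lever: black rubber round bar along y, 26 mm thick, 150 mm long, joined to the plate by an arm at each end. This point: middle of the bar. Lever up: some 0.24 m above the bench, 29 mm beyond the pugmill origin in x. Lever home: 75 mm above the bench top, 120 mm before the pugmill origin, over the bench. At least 30 mm are free all round the bar's middle.
- feed_lever: The whole moving feed lever (plate, arms, cross handle). Origin: middle of its hinge pin; y along the pin.
- lever_hinge (a point): Middle of the lever's hinge pin, which runs along y. In the pugmill's frame it lies at x = +96, y = 0, z = +28 mm. The handle's middle travels round it on a circle of 221 mm radius, towards the robot and down.
- brush: Handleless bench brush standing on its bristles: wooden back 220 x 44 mm and 24 mm thick, over stiff dark bristles 42 mm long (212 x 36 mm, straight down); 66 mm high in all, 0.18 kg. Origin: middle of the bristle ends (underside); x along its length, z up. It stands on the bench to the left or right of the offcuts. Grip it across the 44 mm width of the wooden back.
- offcut1: Offcut 1 of 6: bone-dry grey clay slab trimming, straight strip 48 x 22 mm, 15 mm thick, about 35 g, lying flat and loose on the bench between the robot and the hopper. Origin: near the middle of its underside, z up.
- offcut2: Offcut 2 of 6: bone-dry grey clay slab trimming, L-shaped corner 42 x 40 mm, 15 mm thick, about 35 g, lying flat and loose on the bench between the robot and the hopper. Origin: near the middle of its underside, z up.
- offcut3: Offcut 3 of 6: bone-dry grey clay slab trimming, wedge about 38 x 32 mm, 15 mm thick, about 35 g, lying flat and loose on the bench between the robot and the hopper. Origin: near the middle of its underside, z up.
- offcut4: Offcut 4 of 6: bone-dry grey clay slab trimming, straight strip 46 x 24 mm, 15 mm thick, about 35 g, lying flat and loose on the bench between the robot and the hopper. Origin: near the middle of its underside, z up.
- offcut5: Offcut 5 of 6: bone-dry grey clay slab trimming, chunk about 36 x 34 mm, 15 mm thick, about 35 g, lying flat and loose on the bench between the robot and the hopper. Origin: near the middle of its underside, z up.
- offcut6: Offcut 6 of 6: bone-dry grey clay slab trimming, T-shaped piece 44 x 38 mm, 15 mm thick, about 35 g, lying flat and loose on the bench between the robot and the hopper. Origin: near the middle of its underside, z up.
- tool_pot: Bystander: terracotta pot 80 mm across and 110 mm high with wooden tools standing in it to 215 mm, on the other side of the offcuts from the brush. Origin: middle of its foot.
- slip_jar: Bystander: grey lidded plastic jar, 86 mm across, 115 mm high. Origin: middle of its foot.
- bisque_bowl: Bystander: white bisque bowl, 130 mm across the rim, 55 mm high. Origin: middle of its foot.
There are look-alikes about, which are no part of the job. Several things look just like the brush: the one meant starts farthest to the robot's left.

How it is judged (in metres and radians):
On the way, in this order (a step that is already met when the one before it is completed fails the run):
1. the brush is taken up in the fingers (contact force between the fingers and brush above 3 N and distance of brush from where it was at the start of the episode above 0.03 m), for 0.1 s.
2. all six offcuts are in the hopper (x of offcut1 in the frame of pugmill between -0.075 and 0.08 m and y of offcut1 in the frame of pugmill between -0.152 and 0.152 m and z of each of offcut1, offcut2, offcut3, offcut4, offcut5, offcut6 in the frame of pugmill below -0.05 m and x of offcut2 in the frame of pugmill between -0.075 and 0.08 m and y of offcut2 in the frame of pugmill between -0.152 and 0.152 m and x of offcut3 in the frame of pugmill between -0.075 and 0.08 m and y of offcut3 in the frame of pugmill between -0.152 and 0.152 m and x of offcut4 in the frame of pugmill between -0.075 and 0.08 m and y of offcut4 in the frame of pugmill between -0.152 and 0.152 m and x of offcut5 in the frame of pugmill between -0.075 and 0.08 m and y of offcut5 in the frame of pugmill between -0.152 and 0.152 m and x of offcut6 in the frame of pugmill between -0.075 and 0.08 m and y of offcut6 in the frame of pugmill between -0.152 and 0.152 m), for 0.2 s.
3. the feed lever is held fully home (value of joint lever_angle above 0.98 rad and contact force between the fingers and feed_lever above 3 N and distance between the grasp point and feed_handle below 0.06 m), for 0.3 s.
At the end, for the whole second after the job is handed in: Fingers hold the lever's handle (over 3 N, TCP within 60 mm of it) beyond 0.98 of its 1.05 rad; all offcuts are in the hopper, over 50 mm below the bench top; the brush stands released, still and upright (0.15 rad) on the bench (10 mm); pot, jar, bowl within 30 mm of their places (all of step 2 and all of step 3 and height (world z) of brush between -0.01 and 0.01 m and angle between brush's own z axis and vertical below 0.15 rad and linear speed of brush below 0.02 m/s and contact force between the fingers and brush below 0.1 N and distance of each of tool_pot, slip_jar, bisque_bowl from where it was at the start of the episode below 0.03 m); the arm keeps its last pose, push and grip.
It fails at once if the fingers or arm push an offcut (contact force between any of the fingers, the arm and offcut1 above 0.5 N or contact force between any of the fingers, the arm and offcut2 above 0.5 N or contact force between any of the fingers, the arm and offcut3 above 0.5 N or contact force between any of the fingers, the arm and offcut4 above 0.5 N or contact force between any of the fingers, the arm and offcut5 above 0.5 N or contact force between any of the fingers, the arm and offcut6 above 0.5 N).
It fails at once if a bystander is shoved or knocked over (distance of any of tool_pot, slip_jar, bisque_bowl from where it was at the start of the episode above 0.03 m or angle between any of tool_pot, slip_jar, bisque_bowl's own z axis and vertical above 0.35 rad).
It also fails if it takes over 72 s, if anything falls off the work surface, if the arm or the gripper's body presses on something with over 40 N, if the wrist force passes 120 N, or if a joint passes its speed limit or range.

## Robot

A 7-joint arm with a two-finger parallel gripper is mounted at the origin on the work surface. World frame = base frame: x ahead of the robot, y to its left, z up, the work surface at z = 0. Lengths are in mm, angles in rad, forces in N, time in s.
With the tool pointing down it reaches from about 400 to 875 mm from the base axis. Payload 4.4 kg.
Tool frame: the origin (TCP) lies between the finger pads, 19 mm behind the fingertips; this is the grasp point; z points along the fingers, y is the line along which they close (so a half turn about z gives the same grasp; the last joint's range is limited). The gripper opens to 85 mm and grips with 20 to 120 N. Pads are 22 mm wide; open, the fingers measure 114 mm over their backs; the gripper's body (76 mm by 85 mm) begins 54 mm behind the grasp point. The pads swing forward as they close: fully open they stand 13 mm farther back than shut.
Start: joints at [1.179, 0.628, 0.038, 1.517, -0.027, 0.996, -0.02], TCP at [208.071, -615.812, 250.013] pointing down, gripper open.
Joint ranges: [-3.06, 3.06], [-0.37, 2.12], [-1.25, 1.32], [0.18, 2.47], [-1.1, 4.24], [0.23, 1.98], [-2.94, 2.94]. Speed limits (rad/s): [2.57, 2.57, 3.14, 3.14, 3.14, 3.14, 3.14].

## Interface

Orientations are given as [roll, pitch, yaw] about the fixed x, y, z axes, in that order (R = Rz(yaw) Ry(pitch) Rx(roll)).
In Python, from cell import read_state, get_image, camera_params, finish_job gives the robot as it stands.
- The arm moves only by the tool arm_command, never from a script. Its argument "deltas" is a list of rows, each an object of numbers: "dx", "dy", "dz": the shift along the world's x, y, z in m; "yaw": the turn about the world's z in degrees; "jaw": the opening, from 0 (shut) to 1 (fully open). A call has 1 to 20 rows; each row is the pose to reach, as a shift and turn from the pose commanded when the call began; what a row does not reach only later rows make up. A row lasts 1/10 s, in which the tool goes at most 50 mm and 8.59 degrees, less where a joint would pass 70% of its speed; a pose out of reach is approached as far as the arm can. A call with a gripper value outside its range is refused whole. The fingers move at their own pace and stop on an object; the grip force is fixed at half the most. Time passes only in rows, so rows that repeat a pose let the fingers close. It gives the time, the measured TCP pose, the force, the opening and the grip force at its end, in the units of the state.
- read_state(): the state, without advancing time (a new reading comes with each control period).
- get_image(name): name is "scene" or "top"; returns (picture, depth): 400x640x3 uint8, red, green, blue; 400x640 float32, mm along the optical axis (not along the pixel's ray), 0 where there is no reading.
- camera_params(name): a dict with "camera_matrix" (3x3 intrinsics, pixels), "extrinsics" (4x4, takes a point from camera to world coordinates). Camera axes: x right, y down, z forward; pixel columns grow to the right and rows downward; lengths in mm; the calibration is good to about 2 mm. A picture is of the moment at which its call begins. camera_params takes no time and is no camera call.
- finish_job(): hands the job in; it is judged then, once.
The state is a dict: "clock": time; "qpos": joint angles; "qd": joint speeds; "tau": joint torques, N m; "eef_pos": TCP position; "tool_rot": TCP orientation; "force": force on the tool from outside, world axes, zero at the start; "torque": the same for the moment, N m; "width": finger opening in mm; "gripper_force": force on a finger pad.
Only numpy, scipy, OpenCV 4.12 (cv2) and the standard library are available. Lean on these libraries where they do the work, as an engineer would, in place of code of your own. Each camera call takes 0.05 s, during which the arm holds its last target. There are 200 camera calls.

## Working session

There is one attempt and no reset: what is moved stays moved. The work goes in short steps, Python scripts to look and compute and a tool call to move; the robot and the scene stay as the last step left them, time stands still between calls to the robot, and variables do not carry over. Pictures are saved under pics/ and viewed, at most 10 in all, crops included, and the job is handed in when it is done.

Besides the shell and the picture viewer there is one more tool, called after ">>>" as name(argument=value, ...), one argument or row to a line, values as JSON. arm_command: Moves the arm, as the interface text tells. Its arguments: {"type":"object","properties":{"deltas":{"type":"array"}},"required":["deltas"]}

```bash
mkdir -p pics
cat > h.py <<'E'
import numpy as np,cv2
from cell import *
def cam(n):
    p=camera_params(n);return np.array(p["camera_matrix"]),np.array(p["extrinsics"])
def cloud(n,d):
    K,E=cam(n);v,u=np.mgrid[:d.shape[0],:d.shape[1]]
    c=np.stack([(u-K[0,2])/K[0,0]*d,(v-K[1,2])/K[1,1]*d,d,np.ones_like(d)],-1)
    return (c@E.T)[...,:3]
def ray(n,u,v,z):
    K,E=cam(n);r=E[:3,:3]@np.linalg.solve(K,[u,v,1.]);o=E[:3,3]
    return o+r*(z-o[2])/r[2]
E
python3 - <<'E'
from h import *
for n in("scene","top"):
    im,d=get_image(n);cv2.imwrite(f"pics/{n}0.png",im[...,::-1]);np.save(f"{n}0.npy",d);print(n,cam(n)[1][:3,3],cam(n)[1][:3,2],(d==0).mean())
print(read_state())
E
```

```text
scene [1135.05041138 -143.19329596 1178.68275302] [-0.52315549  0.15087385 -0.83877614] 0.00397265625
top [ 286.83159768   17.51311486 1258.82488973] [ 0.20196222 -0.00657514 -0.97937124] 0.0038828125
{'clock': 0.1, 'qpos': array([ 1.17919374,  0.62926469,  0.03843399,  1.51827352, -0.02697969,
        0.99630046, -0.01997719]), 'qd': array([ 1.02278254e-03, -2.39651296e-03,  3.29375148e-05, -3.51101380e-03,
       -3.08896307e-04, -5.33530243e-04,  3.13172273e-04]), 'tau': array([ 3.05818321e-03, -5.64530611e+01,  1.23068970e+00, -1.93973529e+01,
        1.13480946e-02,  5.45314790e-03, -2.39044402e-05]), 'eef_pos': array([ 207.90415128, -615.29169401,  249.17189608]), 'tool_rot': array([-3.13986458e+00,  2.88742295e-05,  3.25845053e-01]), 'force': array([-0.09788239,  0.10500835,  0.77516885]), 'torque': array([ 0.02382313, -0.02248857,  0.00097966]), 'gripper_force': 0.0, 'width': 85.45172010072197}
```

View pics/scene0.png

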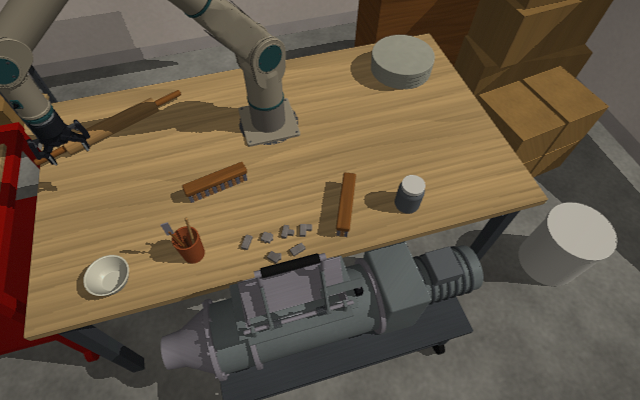

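View pics/top0.png

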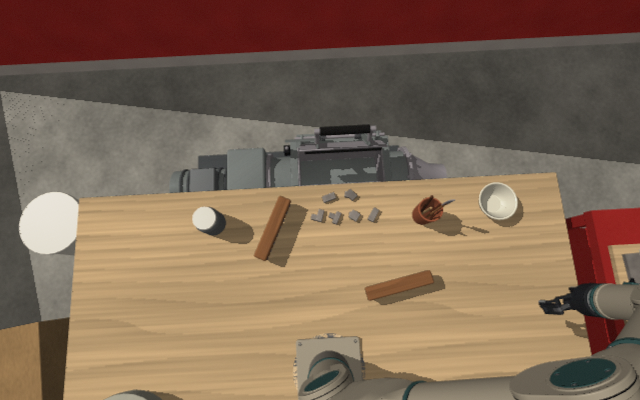

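The top view shows two brushes. One is at (272,228), on the robot's left since image left is +y; the other is at (399,285), the look-alike. In the scene view they are at (346,203) and (215,181). A wooden rod lies at scene (130,120). I choose top (272,228). The offcuts are around (345,207), the pot at (428,210), the jar at (209,221), the bowl at (498,202) and the black handle bar at (345,130).

```bash
cat >> h.py <<'E'
def both():
    out=[]
    for n in("top","scene"):
        im,d=get_image(n);out.append((n,im,d,cloud(n,d)))
    return out
def brushes(im,P,z0=50,z1=80):
    hsv=cv2.cvtColor(im,cv2.COLOR_RGB2HSV)
    m=((P[...,2]>z0)&(P[...,2]<z1)&(hsv[...,1]>90)&(P[...,0]>150)&(P[...,0]<900)).astype(np.uint8)
    k,l,s,c=cv2.connectedComponentsWithStats(m)
    for i in range(1,k):
        if s[i,4]>150:
            q=P[l==i];r=cv2.minAreaRect(q[:,:2].astype(np.float32))
            b=cv2.boxPoints(r);e=max((b[1]-b[0],b[2]-b[1]),key=np.linalg.norm)
            print("  brush?",c[i].round(),"ctr",np.round(r[0],1),"size",np.round(r[1],1),"yaw",round(float(np.degrees(np.arctan2(e[1],e[0]))%180),1),"z",np.median(q[:,2]).round(1))
def offcuts(im,P,lo=7,hi=25,box=(400,900,-250,300)):
    hsv=cv2.cvtColor(im,cv2.COLOR_RGB2HSV)
    m=((P[...,2]>lo)&(P[...,2]<hi)&(hsv[...,1]<90)&(P[...,0]>box[0])&(P[...,0]<box[1])&(P[...,1]>box[2])&(P[...,1]<box[3])).astype(np.uint8)
    k,l,s,c=cv2.connectedComponentsWithStats(m)
    for i in range(1,k):
        if s[i,4]>15:
            q=P[l==i];print("  off",c[i].round(),s[i,4],"min",q.min(0).round(),"max",q.max(0).round())
E
python3 - <<'E'
from h import *
for n,im,d,P in both():
    print(n);brushes(im,P);offcuts(im,P)
    # black handle
    m=(im.max(2)<45)&(P[...,2]>180)&(P[...,2]<300)&(P[...,0]>550)
    k,l,s,c=cv2.connectedComponentsWithStats(m.astype(np.uint8))
    for i in range(1,k):
        if s[i,4]>60:
            q=P[l==i];print("  bar",c[i].round(),np.percentile(q,[1,50,99],axis=0).round(1).tolist())
    # bench edge along y
    for y in(-250,-150,150,250):
        q=P[(abs(P[...,1]-y)<8)&(abs(P[...,2])<6)];print("  edge",y,np.percentile(q[:,0],99.5).round(1),np.median(q[:,2]).round(1))
    # things above bench
    m=((P[...,2]>30)&(P[...,2]<260)&(P[...,0]>300)&(P[...,0]<700)&(abs(P[...,1])<500)).astype(np.uint8)
    k,l,s,c=cv2.connectedComponentsWithStats(m)
    for i in range(1,k):
        if s[i,4]>100:
            q=P[l==i];print("  obj",c[i].round(),q.min(0).round(),q.max(0).round())
im=cv2.imread("pics/top0.png")[110:270,180:460];cv2.imwrite("pics/crop.png",cv2.resize(im,None,fx=2.8,fy=2.8,interpolation=2))
E
```

```text
top
  brush? [272. 228.] ctr [467.  161.8] size [ 45.5 219.8] yaw 155.3 z 65.1
  brush? [399. 285.] ctr [ 259.3 -237.4] size [ 44.  218.8] yaw 101.7 z 65.3
  off [350. 194.] 87 min [ 555. -129.    8.] max [593. -87.  21.]
  off [328. 197.] 92 min [555. -56.   7.] max [587. -10.  19.]
  off [373. 214.] 89 min [ 477. -202.    8.] max [ 525. -162.   20.]
  off [317. 215.] 102 min [486. -11.   9.] max [529.  35.  20.]
  off [334. 216.] 97 min [476. -69.   7.] max [517. -27.  20.]
  off [353. 215.] 86 min [ 482. -134.    7.] max [518. -96.  20.]
  bar [345. 130.] [[707.4, -155.3, 236.3], [715.1, -83.9, 248.7], [729.1, -13.1, 254.2]]
  edge -250 786.0 -0.3
  edge -150 780.3 -0.1
  edge 150 617.3 -0.1
  edge 250 613.3 -0.2
  obj [343. 149.] [ 688. -224.  128.] [700.  58. 157.]
  obj [429. 209.] [ 452. -390.   31.] [ 531. -310.  217.]
  obj [272. 228.] [361.  99.  45.] [572. 223.  73.]
  obj [208. 220.] [459. 328.  30.] [541. 409. 122.]
scene
  brush? [214. 179.] ctr [ 258.9 -238.8] size [ 48.8 218.9] yaw 102.1 z 66.2
  brush? [345. 202.] ctr [466.1 160.8] size [ 43.8 222.2] yaw 155.3 z 67.0
[... 151 characters left out ...]
min [ 483. -135.    7.] max [521. -97.  22.]
  off [246. 242.] 101 min [ 478. -201.    8.] max [ 523. -163.   24.]
  off [297. 249.] 111 min [552. -56.   9.] max [586. -10.  23.]
  off [274. 256.] 111 min [ 554. -130.    8.] max [595. -88.  22.]
  off [358. 293.] 18 min [749.  95.   7.] max [765. 117.  25.]
  bar [290. 265.] [[709.7, -154.6, 235.3], [723.8, -83.6, 250.4], [731.6, -10.4, 255.5]]
  edge -250 789.6 0.5
  edge -150 810.7 1.2
  edge 150 618.7 1.4
  edge 250 617.4 1.6
  obj [345. 202.] [363.  99.  30.] [573. 222.  75.]
  obj [410. 192.] [462. 328.  31.] [544. 408. 123.]
  obj [185. 240.] [ 450. -391.   30.] [ 530. -312.  218.]
  obj [290. 272.] [ 692. -160.  140.] [700.   1. 158.]
```

View pics/crop.png

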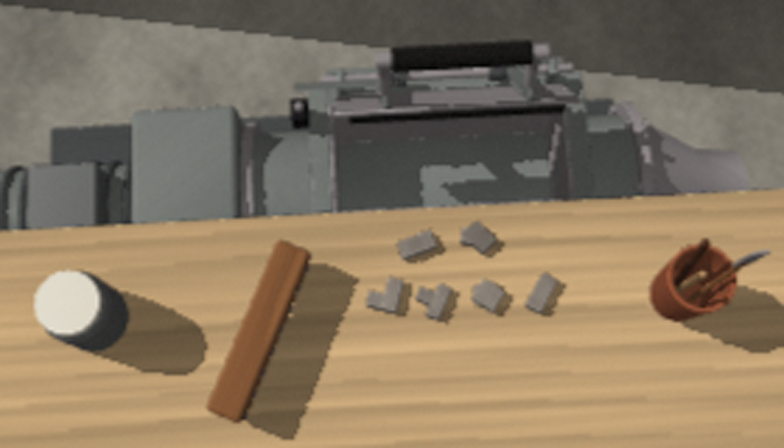

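The crop confirms my choice: the left brush (crop 258,330), with all six offcuts to its right, the jar to its left and the lever bar on top (crop 462,53). The two views agree within 2 mm. The brush centre is (467,161) at 155.3°, top at z≈66, 220x44 mm. The bar is at (719,-84,~240), the bench edge at x≈617, so the pugmill origin is about (687,-84).

>>> arm_command(
  deltas=[
    {"dx":0.222,"dy":0.466,"dz":0,"yaw":80,"jaw":1},
    {"dx":0.222,"dy":0.466,"dz":0,"yaw":80,"jaw":1},
    {"dx":0.222,"dy":0.466,"dz":0,"yaw":80,"jaw":1},
    {"dx":0.222,"dy":0.466,"dz":0,"yaw":80,"jaw":1},
    {"dx":0.222,"dy":0.466,"dz":0,"yaw":80,"jaw":1},
    {"dx":0.222,"dy":0.466,"dz":0,"yaw":80,"jaw":1},
    {"dx":0.222,"dy":0.466,"dz":0,"yaw":80,"jaw":1},
    {"dx":0.222,"dy":0.466,"dz":0,"yaw":80,"jaw":1},
    {"dx":0.222,"dy":0.466,"dz":0,"yaw":80,"jaw":1},
    {"dx":0.222,"dy":0.466,"dz":0,"yaw":80,"jaw":1},
    {"dx":0.222,"dy":0.466,"dz":0,"yaw":80,"jaw":1},
    {"dx":0.259,"dy":0.777,"dz":0,"yaw":136.6,"jaw":1},
    {"dx":0.259,"dy":0.777,"dz":0,"yaw":136.6,"jaw":1},
    {"dx":0.259,"dy":0.777,"dz":0,"yaw":136.6,"jaw":1},
    {"dx":0.259,"dy":0.777,"dz":0,"yaw":136.6,"jaw":1},
    {"dx":0.259,"dy":0.777,"dz":0,"yaw":136.6,"jaw":1},
    {"dx":0.259,"dy":0.777,"dz":0,"yaw":136.6,"jaw":1},
    {"dx":0.259,"dy":0.777,"dz":0,"yaw":136.6,"jaw":1},
    {"dx":0.259,"dy":0.777,"dz":0,"yaw":136.6,"jaw":1},
    {"dx":0.259,"dy":0.777,"dz":0,"yaw":136.6,"jaw":1},
  ],
)

```text
clock: 2.2
eef_pos: [466.8, 159.9, 249.6]
tool_rot: [-3.14, -0.0, 2.707]
force: [0.1, -0.3, -0.7]
width: 85.4
gripper_force: 0.0
```

>>> arm_command(
  deltas=[
    {"dx":0,"dy":0.001,"dz":-0.05,"yaw":0.2,"jaw":1},
    {"dx":0,"dy":0.001,"dz":-0.1,"yaw":0.2,"jaw":1},
    {"dx":0,"dy":0.001,"dz":-0.15,"yaw":0.2,"jaw":1},
    {"dx":0,"dy":0.001,"dz":-0.18,"yaw":0.2,"jaw":1},
    {"dx":0,"dy":0.001,"dz":-0.197,"yaw":0.2,"jaw":1},
    {"dx":0,"dy":0.001,"dz":-0.197,"yaw":0.2,"jaw":1},
    {"dx":0,"dy":0.001,"dz":-0.197,"yaw":0.2,"jaw":0},
    {"dx":0,"dy":0.001,"dz":-0.197,"yaw":0.2,"jaw":0},
    {"dx":0,"dy":0.001,"dz":-0.197,"yaw":0.2,"jaw":0},
    {"dx":0,"dy":0.001,"dz":-0.197,"yaw":0.2,"jaw":0},
    {"dx":0,"dy":0.001,"dz":-0.197,"yaw":0.2,"jaw":0},
    {"dx":0,"dy":0.001,"dz":-0.197,"yaw":0.2,"jaw":0},
    {"dx":0,"dy":0.001,"dz":-0.197,"yaw":0.2,"jaw":0},
    {"dx":0,"dy":0.001,"dz":-0.197,"yaw":0.2,"jaw":0},
    {"dx":0,"dy":0.001,"dz":-0.197,"yaw":0.2,"jaw":0},
  ],
)

```text
clock: 3.7
eef_pos: [467.8, 161.6, 54.4]
tool_rot: [3.141, 0.002, 2.712]
force: [-0.8, -1.1, 6.8]
width: 43.0
gripper_force: 60.5
```

>>> arm_command(
  deltas=[
    {"dz":0.04,"jaw":0},
    {"dz":0.08,"jaw":0},
    {"dz":0.09,"dx":-0.037,"dy":-0.05,"yaw":-8,"jaw":0},
    {"dz":0.09,"dx":-0.037,"dy":-0.09,"yaw":-16,"jaw":0},
    {"dz":0.09,"dx":-0.037,"dy":-0.13,"yaw":-24,"jaw":0},
    {"dz":0.09,"dx":-0.037,"dy":-0.17,"yaw":-32,"jaw":0},
    {"dz":0.09,"dx":-0.037,"dy":-0.21,"yaw":-40,"jaw":0},
    {"dz":0.09,"dx":-0.037,"dy":-0.25,"yaw":-48,"jaw":0},
    {"dz":0.09,"dx":-0.037,"dy":-0.289,"yaw":-56,"jaw":0},
    {"dz":0.09,"dx":-0.037,"dy":-0.289,"yaw":-65.3,"jaw":0},
    {"dz":0.09,"dx":-0.037,"dy":-0.289,"yaw":-65.3,"jaw":0},
    {"dz":0.09,"dx":-0.037,"dy":-0.289,"yaw":-65.3,"jaw":0},
    {"dz":0.09,"dx":-0.037,"dy":-0.289,"yaw":-65.3,"jaw":0},
  ],
)

```text
invalid input at $.deltas[0]: expected keys dx, dy, dz, yaw, jaw
```

Run:
```python
from h import *
s=read_state();print(s["eef_pos"],s["tool_rot"],s["width"])
for n,im,d,P in both():
    print(n);brushes(im,P,130,175);offcuts(im,P)
    cv2.imwrite(f"pics/{n}1.png",im[...,::-1])
    m=(abs(P[...,0]-430)<60)&(abs(P[...,1]+127)<125)&(P[...,2]>60)&(P[...,2]<175)
    q=P[m&(abs(P[...,1]+127)>80)];
    for sgn in(-1,1):
        r=q[(q[:,1]+127)*sgn>0];print(sgn,len(r),np.percentile(r,[1,99],axis=0).round(1).tolist() if len(r) else 0)
```

```text
[467.83149015 161.61888224  54.43121513] [3.14116277e+00 2.12302852e-03 2.71218376e+00] 42.988104886052774
top
  off [350. 194.] 86 min [ 557. -129.    7.] max [595. -87.  21.]
  off [373. 214.] 91 min [ 476. -202.    8.] max [ 525. -161.   20.]
  off [353. 215.] 88 min [ 483. -134.    8.] max [519. -96.  20.]
-1 0 0
1 0 0
scene
  off [286. 231.] 108 min [476. -70.   7.] max [516. -28.  23.]
  off [304. 229.] 114 min [487. -14.   7.] max [529.  34.  22.]
  off [267. 237.] 99 min [ 484. -135.    8.] max [520. -97.  21.]
  off [246. 242.] 104 min [ 478. -201.    7.] max [ 527. -163.   21.]
  off [297. 249.] 108 min [553. -56.   8.] max [586. -10.  21.]
  off [274. 256.] 110 min [ 553. -130.    9.] max [595. -88.  21.]
-1 0 0
1 0 0
```

View pics/scene1.png

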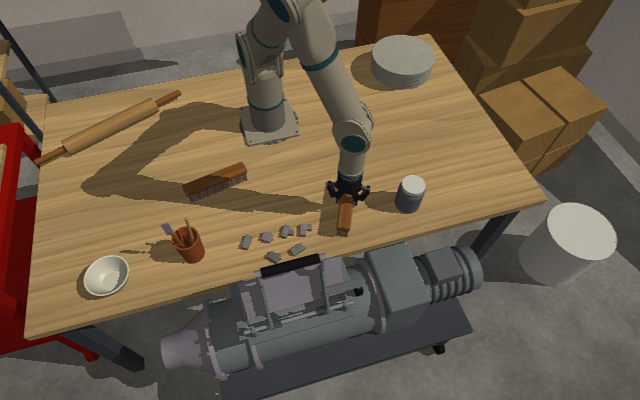

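The row needed all its keys, so the arm has not moved. The picture shows the gripper (348,187) closed across the brush back, with the offcuts undisturbed. I'll resend the move with full keys.

>>> arm_command(
  deltas=[
    {"dx":0,"dy":0,"yaw":0,"dz":0.04,"jaw":0},
    {"dx":0,"dy":0,"yaw":0,"dz":0.08,"jaw":0},
    {"dz":0.09,"dx":-0.037,"dy":-0.05,"yaw":-8,"jaw":0},
    {"dz":0.09,"dx":-0.037,"dy":-0.09,"yaw":-16,"jaw":0},
    {"dz":0.09,"dx":-0.037,"dy":-0.13,"yaw":-24,"jaw":0},
    {"dz":0.09,"dx":-0.037,"dy":-0.17,"yaw":-32,"jaw":0},
    {"dz":0.09,"dx":-0.037,"dy":-0.21,"yaw":-40,"jaw":0},
    {"dz":0.09,"dx":-0.037,"dy":-0.25,"yaw":-48,"jaw":0},
    {"dz":0.09,"dx":-0.037,"dy":-0.289,"yaw":-56,"jaw":0},
    {"dz":0.09,"dx":-0.037,"dy":-0.289,"yaw":-65.3,"jaw":0},
    {"dz":0.09,"dx":-0.037,"dy":-0.289,"yaw":-65.3,"jaw":0},
    {"dz":0.09,"dx":-0.037,"dy":-0.289,"yaw":-65.3,"jaw":0},
    {"dz":0.09,"dx":-0.037,"dy":-0.289,"yaw":-65.3,"jaw":0},
  ],
)

```text
clock: 5.1
eef_pos: [430.2, -125.6, 143.3]
tool_rot: [3.141, -0.001, 1.578]
force: [0.6, -0.4, -1.6]
width: 43.0
gripper_force: 62.7
```

Run:
```python
from h import *
s=read_state();print(s["eef_pos"],s["tool_rot"],s["width"],s["clock"])
for n,im,d,P in both():
    print(n);brushes(im,P,130,175);offcuts(im,P)
    cv2.imwrite(f"pics/{n}2.png",im[...,::-1])
    m=(abs(P[...,0]-430)<60)&(abs(P[...,1]+127)<125)&(P[...,2]>60)&(P[...,2]<175)
    q=P[m&(abs(P[...,1]+127)>80)];
    for sgn in(-1,1):
        r=q[(q[:,1]+127)*sgn>0];print(sgn,len(r),np.percentile(r,[1,99],axis=0).round(1).tolist() if len(r) else 0)
```

```text
[ 430.23423123 -125.59111968  143.28131148] [ 3.14117729e+00 -5.26431189e-04  1.57845455e+00] 42.98943669841471 5.1
top
  brush? [341. 231.] ctr [430.6 -62.9] size [100.   44.8] yaw 89.9 z 154.3
  off [350. 194.] 87 min [ 557. -129.    7.] max [595. -87.  20.]
  off [328. 197.] 91 min [553. -56.   9.] max [586. -10.  20.]
  off [318. 215.] 101 min [487. -11.   7.] max [529.  35.  20.]
  off [334. 216.] 97 min [476. -70.   8.] max [518. -27.  23.]
  off [352. 214.] 67 min [ 487. -125.    9.] max [518. -96.  22.]
-1 0 0
1 170 [[408.4, -46.6, 106.6], [450.8, -13.0, 159.4]]
scene
  brush? [275. 192.] ctr [429.2 -62.3] size [49.  96.2] yaw 91.0 z 155.5
  brush? [234. 202.] ctr [ 433.5 -185.3] size [96.4 49.7] yaw 88.9 z 155.0
  off [286. 231.] 105 min [475. -70.   7.] max [519. -28.  21.]
  off [305. 229.] 116 min [487. -13.   7.] max [530.  34.  23.]
  off [267. 237.] 102 min [ 479. -135.    7.] max [521. -97.  23.]
  off [246. 242.] 106 min [ 479. -201.    8.] max [ 524. -163.   21.]
  off [297. 249.] 110 min [553. -56.   8.] max [586. -10.  21.]
  off [274. 256.] 112 min [ 557. -130.    8.] max [594. -88.  23.]
  off [358. 293.] 20 min [749.  95.   7.] max [765. 116.  23.]
-1 177 [[411.0, -232.6, 92.1], [453.8, -207.4, 159.6]]
1 209 [[409.8, -46.5, 92.9], [451.8, -14.5, 160.6]]
```

>>> arm_command(
  deltas=[
    {"dx":0,"dy":-0.002,"dz":-0.045,"yaw":0,"jaw":0},
    {"dx":0,"dy":-0.002,"dz":-0.075,"yaw":0,"jaw":0},
    {"dx":0,"dy":-0.002,"dz":-0.088,"yaw":0,"jaw":0},
    {"dx":0.01,"dy":-0.002,"dz":-0.088,"yaw":0,"jaw":0},
    {"dx":0.02,"dy":-0.002,"dz":-0.088,"yaw":0,"jaw":0},
    {"dx":0.03,"dy":-0.002,"dz":-0.088,"yaw":0,"jaw":0},
    {"dx":0.04,"dy":-0.002,"dz":-0.088,"yaw":0,"jaw":0},
    {"dx":0.05,"dy":-0.002,"dz":-0.088,"yaw":0,"jaw":0},
    {"dx":0.06,"dy":-0.002,"dz":-0.088,"yaw":0,"jaw":0},
    {"dx":0.07,"dy":-0.002,"dz":-0.088,"yaw":0,"jaw":0},
    {"dx":0.08,"dy":-0.002,"dz":-0.088,"yaw":0,"jaw":0},
    {"dx":0.09,"dy":-0.002,"dz":-0.088,"yaw":0,"jaw":0},
    {"dx":0.1,"dy":-0.002,"dz":-0.088,"yaw":0,"jaw":0},
    {"dx":0.1,"dy":-0.002,"dz":-0.088,"yaw":0,"jaw":0},
  ],
)

```text
clock: 6.6
eef_pos: [532.6, -128.6, 55.1]
tool_rot: [3.138, -0.0, 1.574]
force: [0.2, -0.8, -1.3]
width: 43.4
gripper_force: 64.9
```

Run:
```python
from h import *
s=read_state();print(s["eef_pos"],s["tool_rot"],s["force"])
for n,im,d,P in both():
    print(n);brushes(im,P);offcuts(im,P)
    cv2.imwrite(f"pics/{n}3.png",im[...,::-1])
im=cv2.imread("pics/scene3.png")[160:330,180:400];cv2.imwrite("pics/crop3.png",cv2.resize(im,None,fx=3,fy=3,interpolation=2))
```

```text
[ 532.60422919 -128.56665778   55.14882389] [ 3.13811515e+00 -4.03769860e-04  1.57400559e+00] [ 0.16163325 -0.82004399 -1.25907299]
top
  brush? [339. 204.] ctr [532.6 -64.8] size [45.4 97.1] yaw 91.5 z 67.4
  off [326. 191.] 156 min [566. -52.   8.] max [620.   3.  22.]
  off [347. 189.] 83 min [ 568. -115.   10.] max [619. -87.  19.]
  off [318. 215.] 105 min [487. -11.   7.] max [528.  35.  20.]
scene
  brush? [205. 182.] ctr [ 265.6 -266.8] size [ 49.  160.8] yaw 100.5 z 66.2
  brush? [284. 234.] ctr [531.1 -65.5] size [46.5 96.6] yaw 90.7 z 68.6
  brush? [243. 244.] ctr [ 532.1 -188.2] size [43.7 96.3] yaw 90.3 z 68.8
  off [305. 229.] 109 min [488.  -8.   8.] max [529.  34.  21.]
  off [298. 251.] 179 min [541. -60.   8.] max [602.   3.  24.]
  off [274. 256.] 158 min [ 545. -126.    7.] max [603. -88.  25.]
  off [248. 263.] 112 min [ 553. -214.    9.] max [ 598. -170.   23.]
```

View pics/crop3.png

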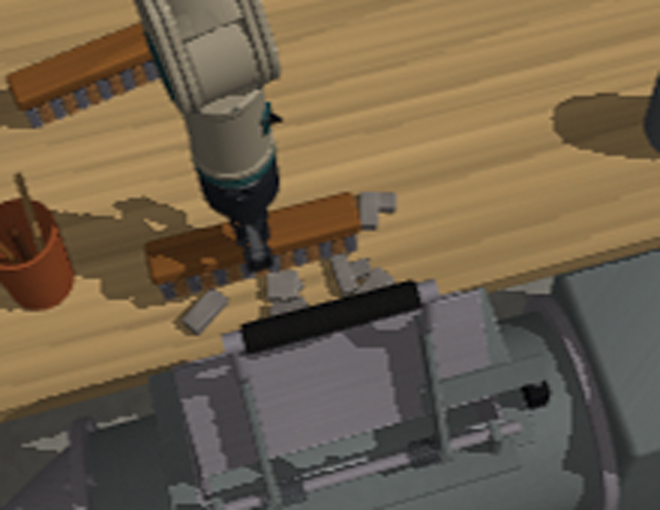

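The crop shows five offcuts ahead of the bristles. One is near the left end (crop 355,272), and the L (378,210) is left for the second stroke. The brush is level.

>>> arm_command(
  deltas=[
    {"dx":0.01,"dy":0,"dz":0,"yaw":0,"jaw":0},
    {"dx":0.02,"dy":0,"dz":0,"yaw":0,"jaw":0},
    {"dx":0.03,"dy":0,"dz":0,"yaw":0,"jaw":0},
    {"dx":0.04,"dy":0.003,"dz":0,"yaw":0,"jaw":0},
    {"dx":0.05,"dy":0.006,"dz":0,"yaw":0,"jaw":0},
    {"dx":0.06,"dy":0.009,"dz":0,"yaw":0,"jaw":0},
    {"dx":0.07,"dy":0.012,"dz":0,"yaw":0,"jaw":0},
    {"dx":0.08,"dy":0.015,"dz":0,"yaw":0,"jaw":0},
    {"dx":0.09,"dy":0.015,"dz":0,"yaw":0,"jaw":0},
    {"dx":0.096,"dy":0.015,"dz":0,"yaw":0,"jaw":0},
    {"dx":0.096,"dy":0.015,"dz":0,"yaw":0,"jaw":0},
    {"dx":0.096,"dy":0.015,"dz":0,"yaw":0,"jaw":0},
  ],
)

```text
clock: 7.9
eef_pos: [625.6, -114.1, 54.8]
tool_rot: [-3.141, 0.0, 1.573]
force: [0.2, 0.1, -2.8]
width: 43.2
gripper_force: 65.0
```

Run:
```python
from h import *
s=read_state();print(s["eef_pos"],s["tool_rot"],s["force"])
for n,im,d,P in both():
    print(n);brushes(im,P);offcuts(im,P)
    cv2.imwrite(f"pics/{n}4.png",im[...,::-1])
im=np.hstack([cv2.resize(cv2.imread(f"pics/{n}4.png")[a:a+170,b:b+200],None,fx=2,fy=2,interpolation=2) for n,a,b in(("scene",190,200),("top",120,260))]);cv2.imwrite("pics/crop4.png",im)
```

```text
[ 625.59452916 -114.11556361   54.80638728] [-3.14063968e+00  1.64499726e-04  1.57332806e+00] [ 0.22991861  0.10314471 -2.81683465]
top
  brush? [333. 178.] ctr [624.9 -51.2] size [42.3 98.5] yaw 90.0 z 66.8
  brush? [422. 279.] ctr [ 273.7 -306.5] size [43.8 80. ] yaw 102.6 z 65.4
  off [317. 215.] 103 min [487. -11.   8.] max [529.  35.  20.]
scene
  brush? [207. 181.] ctr [ 263.5 -261. ] size [ 49.1 173.9] yaw 103.1 z 66.2
  brush? [296. 255.] ctr [615.4 -47.8] size [91.2 23.8] yaw 89.2 z 69.1
  brush? [251. 270.] ctr [ 626.1 -176.1] size [91.4 44.7] yaw 89.5 z 68.6
  off [304. 229.] 115 min [488. -13.   7.] max [530.  33.  20.]
  off [357. 292.] 20 min [743.  95.   8.] max [765. 117.  24.]
```

View pics/crop4.png

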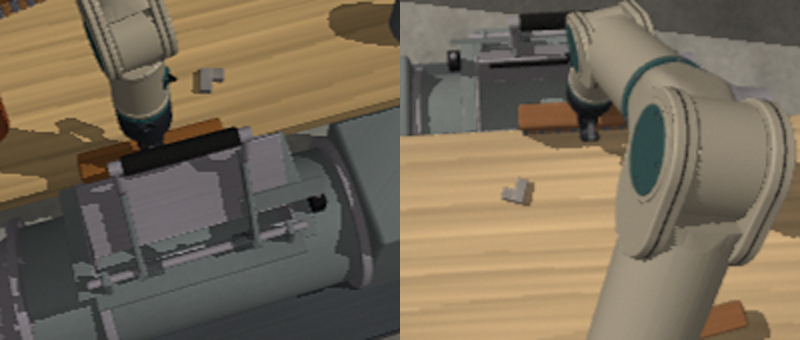

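The crop shows a clear bench, with only the L left at (208,80) in the left half. Five have dropped. Now the second stroke.

>>> arm_command(
  deltas=[
    {"dx":-0.02,"dy":0,"dz":0.04,"yaw":0,"jaw":0},
    {"dx":-0.05,"dy":0.02,"dz":0.06,"yaw":0,"jaw":0},
    {"dx":-0.09,"dy":0.04,"dz":0.06,"yaw":0,"jaw":0},
    {"dx":-0.13,"dy":0.06,"dz":0.06,"yaw":0,"jaw":0},
    {"dx":-0.17,"dy":0.082,"dz":0.06,"yaw":0,"jaw":0},
    {"dx":-0.196,"dy":0.082,"dz":0.06,"yaw":0,"jaw":0},
    {"dx":-0.196,"dy":0.082,"dz":0.06,"yaw":0,"jaw":0},
    {"dx":-0.196,"dy":0.082,"dz":0.02,"yaw":0,"jaw":0},
    {"dx":-0.196,"dy":0.082,"dz":0,"yaw":0,"jaw":0},
    {"dx":-0.196,"dy":0.082,"dz":0,"yaw":0,"jaw":0},
  ],
)

```text
clock: 9.0
eef_pos: [430.0, -31.8, 53.6]
tool_rot: [-3.14, -0.0, 1.575]
force: [0.1, 0.2, -2.5]
width: 43.5
gripper_force: 66.5
```

>>> arm_command(
  deltas=[
    {"dx":0.01,"dy":0,"dz":0,"yaw":0,"jaw":0},
    {"dx":0.02,"dy":0,"dz":0,"yaw":0,"jaw":0},
    {"dx":0.03,"dy":0,"dz":0,"yaw":0,"jaw":0},
    {"dx":0.04,"dy":0,"dz":0,"yaw":0,"jaw":0},
    {"dx":0.05,"dy":0,"dz":0,"yaw":0,"jaw":0},
    {"dx":0.06,"dy":0,"dz":0,"yaw":0,"jaw":0},
    {"dx":0.07,"dy":0,"dz":0,"yaw":0,"jaw":0},
    {"dx":0.08,"dy":0,"dz":0,"yaw":0,"jaw":0},
    {"dx":0.09,"dy":0,"dz":0,"yaw":0,"jaw":0},
    {"dx":0.1,"dy":0,"dz":0,"yaw":0,"jaw":0},
    {"dx":0.11,"dy":0,"dz":0,"yaw":0,"jaw":0},
    {"dx":0.12,"dy":0,"dz":0,"yaw":0,"jaw":0},
    {"dx":0.13,"dy":0,"dz":0,"yaw":0,"jaw":0},
    {"dx":0.14,"dy":0,"dz":0,"yaw":0,"jaw":0},
    {"dx":0.15,"dy":0,"dz":0,"yaw":0,"jaw":0},
    {"dx":0.16,"dy":0,"dz":0,"yaw":0,"jaw":0},
    {"dx":0.17,"dy":0,"dz":0,"yaw":0,"jaw":0},
    {"dx":0.18,"dy":0,"dz":0,"yaw":0,"jaw":0},
    {"dx":0.196,"dy":0,"dz":0,"yaw":0,"jaw":0},
    {"dx":0.196,"dy":0,"dz":0,"yaw":0,"jaw":0},
  ],
)

```text
clock: 11.0
eef_pos: [628.8, -31.6, 55.2]
tool_rot: [3.138, -0.001, 1.573]
force: [0.4, 0.3, -2.5]
width: 43.1
gripper_force: 66.5
```

>>> arm_command(
  deltas=[
    {"dx":0,"dy":0,"dz":0,"yaw":0,"jaw":0},
    {"dx":-0.02,"dy":0,"dz":0.04,"yaw":0,"jaw":0},
    {"dx":-0.06,"dy":0.03,"dz":0.06,"yaw":0,"jaw":0},
    {"dx":-0.1,"dy":0.07,"dz":0.06,"yaw":0,"jaw":0},
    {"dx":-0.14,"dy":0.11,"dz":0.06,"yaw":0,"jaw":0},
    {"dx":-0.17,"dy":0.15,"dz":0.06,"yaw":0,"jaw":0},
    {"dx":-0.186,"dy":0.18,"dz":0.06,"yaw":0,"jaw":0},
    {"dx":-0.186,"dy":0.18,"dz":0.06,"yaw":0,"jaw":0},
  ],
)

```text
clock: 11.8
eef_pos: [435.1, 155.5, 115.8]
tool_rot: [-3.14, -0.004, 1.587]
force: [-0.0, 0.1, -2.2]
width: 43.4
gripper_force: 66.6
```

Run:
```python
from h import *
s=read_state();print(s["eef_pos"],s["tool_rot"],s["force"])
for n,im,d,P in both():
    print(n);brushes(im,P,100,150);offcuts(im,P);print(" hopper");offcuts(im,P,-172,-50,(600,780,-240,75))
    cv2.imwrite(f"pics/{n}5.png",im[...,::-1])
im=np.hstack([cv2.resize(cv2.imread(f"pics/{n}5.png")[a:a+170,b:b+200],None,fx=2,fy=2,interpolation=2) for n,a,b in(("scene",190,200),("top",80,260))]);cv2.imwrite("pics/crop5.png",im)
```

```text
[435.07033915 155.50900597 115.77216135] [-3.13985404 -0.00405182  1.58734625] [-0.03026599  0.06776602 -2.20050998]
top
  brush? [431. 208.] ctr [ 489.6 -350.1] size [78.5 75.8] yaw 77.3 z 109.7
 hopper
  off [339. 167.] 2490 min [ 642. -234. -165.] max [769.  68. -51.]
scene
  brush? [363. 178.] ctr [442.9 209.3] size [ 59.3 113.1] yaw 107.8 z 130.0
  brush? [324. 187.] ctr [436.5  94.6] size [103.3  57.2] yaw 85.0 z 129.6
  brush? [185. 238.] ctr [ 490.9 -350.8] size [78.2 78.8] yaw 138.9 z 110.0
  off [358. 293.] 20 min [748.  95.   7.] max [764. 116.  25.]
 hopper
  off [335. 298.] 112 min [ 695.   31. -141.] max [745.  68. -51.]
  off [297. 309.] 429 min [ 695. -165. -144.] max [ 721.   18. -128.]
  off [257. 320.] 158 min [ 695. -233. -143.] max [ 745. -176.  -54.]
  off [300. 332.] 231 min [ 770. -239. -172.] max [ 780.   74. -144.]
```

View pics/crop5.png

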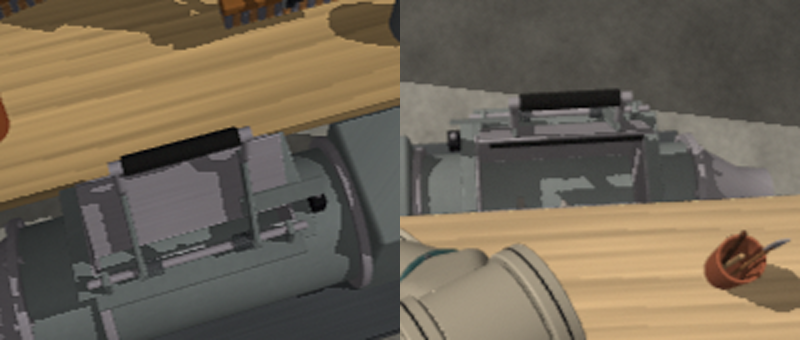

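The crop shows the bench empty of offcuts and the hopper open. Now I set the brush down.

>>> arm_command(
  deltas=[
    {"dx":-0.186,"dy":0.18,"dz":-0.03,"yaw":0,"jaw":0},
    {"dx":0,"dy":0,"dz":-0.03,"yaw":0,"jaw":0},
  ],
)

```text
clock: 12.1
eef_pos: [428.8, 168.4, 89.0]
tool_rot: [-3.141, -0.01, 1.606]
force: [2.0, 2.9, -1.6]
width: 42.9
gripper_force: 66.7
```

>>> arm_command(
  deltas=[
    {"dx":0,"dy":0,"dz":0,"yaw":0,"jaw":0},
    {"dx":0,"dy":0,"dz":0,"yaw":0,"jaw":0},
    {"dx":0,"dy":0,"dz":0,"yaw":0,"jaw":0},
    {"dx":0,"dy":0,"dz":0,"yaw":0,"jaw":0},
  ],
)

```text
clock: 12.5
eef_pos: [436.9, 150.7, 87.6]
tool_rot: [3.141, -0.0, 1.572]
force: [0.0, -0.4, -0.9]
width: 43.4
gripper_force: 66.4
```

Run:
```python
from h import *
s=read_state();print(s["eef_pos"],s["tool_rot"],s["force"])
for n,im,d,P in both():
    print(n);brushes(im,P,85,120)
```

```text
[436.8551051  150.71290947  87.6298564 ] [ 3.14131202e+00 -3.27066162e-04  1.57190177e+00] [ 0.00278806 -0.3839461  -0.93416232]
top
  brush? [428. 211.] ctr [ 486.3 -345.9] size [78.6 65.8] yaw 49.6 z 107.1
scene
  brush? [362. 183.] ctr [437.3 220.8] size [80.2 46.1] yaw 88.0 z 102.2
  brush? [324. 192.] ctr [432.7  93.4] size [101.4  65.8] yaw 89.2 z 101.9
  brush? [185. 240.] ctr [ 490.5 -351.2] size [79.  78.5] yaw 22.1 z 104.3
```

>>> arm_command(
  deltas=[
    {"dx":0,"dy":0,"dz":-0.02,"yaw":0,"jaw":0},
    {"dx":0,"dy":0,"dz":-0.03,"yaw":0,"jaw":0},
    {"dx":0,"dy":0,"dz":-0.034,"yaw":0,"jaw":0},
    {"dx":0,"dy":0,"dz":-0.034,"yaw":0,"jaw":0},
    {"dx":0,"dy":0,"dz":-0.034,"yaw":0,"jaw":0},
  ],
)

```text
clock: 13.1
eef_pos: [436.7, 151.6, 53.6]
tool_rot: [3.141, -0.0, 1.574]
force: [-0.4, 0.6, -1.3]
width: 43.0
gripper_force: 66.6
```

>>> arm_command(
  deltas=[
    {"dx":0,"dy":0,"dz":0,"yaw":0,"jaw":1},
    {"dx":0,"dy":0,"dz":0,"yaw":0,"jaw":1},
    {"dx":0,"dy":0,"dz":0,"yaw":0,"jaw":1},
    {"dx":0,"dy":0,"dz":0,"yaw":0,"jaw":1},
    {"dx":0,"dy":0,"dz":0,"yaw":0,"jaw":1},
    {"dx":0,"dy":0,"dz":0,"yaw":0,"jaw":1},
    {"dx":0,"dy":0,"dz":0.04,"yaw":0,"jaw":1},
    {"dx":0,"dy":0,"dz":0.09,"yaw":0,"jaw":1},
    {"dx":0,"dy":0,"dz":0.14,"yaw":0,"jaw":1},
    {"dx":0,"dy":0,"dz":0.19,"yaw":0,"jaw":1},
    {"dx":0,"dy":0,"dz":0.24,"yaw":0,"jaw":1},
    {"dx":0.02,"dy":-0.05,"dz":0.275,"yaw":0,"jaw":0.5},
    {"dx":0.04,"dy":-0.1,"dz":0.275,"yaw":0,"jaw":0.5},
    {"dx":0.07,"dy":-0.14,"dz":0.275,"yaw":0,"jaw":0.5},
    {"dx":0.1,"dy":-0.18,"dz":0.275,"yaw":0,"jaw":0.5},
    {"dx":0.13,"dy":-0.21,"dz":0.275,"yaw":0,"jaw":0.5},
    {"dx":0.16,"dy":-0.234,"dz":0.275,"yaw":0,"jaw":0.5},
    {"dx":0.16,"dy":-0.234,"dz":0.275,"yaw":0,"jaw":0.5},
  ],
)

```text
clock: 14.9
eef_pos: [599.6, -89.1, 326.6]
tool_rot: [3.141, 0.002, 1.565]
force: [-1.8, -0.3, -1.1]
width: 43.0
gripper_force: 0.0
```

Run:
```python
from h import *
s=read_state();print(s["eef_pos"],s["tool_rot"],s["width"],s["qpos"].round(2))
for n,im,d,P in both():
    print(n);brushes(im,P);offcuts(im,P);cv2.imwrite(f"pics/{n}6.png",im[...,::-1])
    m=(im.max(2)<45)&(P[...,2]>180)&(P[...,2]<300)&(P[...,0]>690)
    k,l,t,c=cv2.connectedComponentsWithStats(m.astype(np.uint8))
    for i in range(1,k):
        if t[i,4]>60:
            q=P[l==i];print("  bar",c[i].round(),np.percentile(q,[1,50,99],axis=0).round(1).tolist())
```

```text
[599.58990082 -89.14681542 326.58780084] [3.14076871e+00 2.24182398e-03 1.56489230e+00] 43.01275421887749 [ 0.41  0.53 -0.51  1.54  0.27  1.15 -0.16]
top
  brush? [274. 236.] ctr [437.8 154.7] size [220.2  44.7] yaw 90.0 z 65.3
  brush? [373. 291.] ctr [ 243.5 -160. ] size [43.3 61.1] yaw 101.9 z 65.3
  bar [331. 130.] [[707.0, -72.6, 235.5], [715.4, -42.8, 248.7], [729.3, -10.3, 254.1]]
scene
  brush? [214. 179.] ctr [ 258.8 -238.8] size [ 48.1 218.4] yaw 100.9 z 66.2
  brush? [340. 194.] ctr [437.4 153.5] size [219.8  47.7] yaw 90.0 z 66.6
  bar [290. 265.] [[709.6, -154.6, 236.7], [723.8, -84.0, 250.3], [731.6, -10.0, 255.6]]
```

View pics/scene6.png

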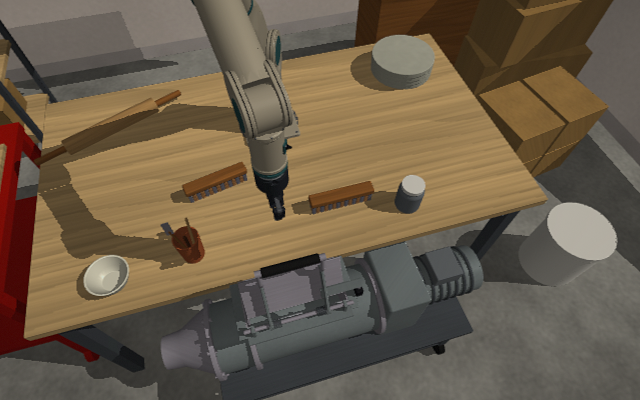

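The scene shows the brush standing upright at (340,195), the pot, jar and bowl untouched, and the lever bar at (290,265). Two views put the bar centre at about (719,-84,241), 222 mm from the hinge against the stated 221 mm, so it checks.

>>> arm_command(
  deltas=[
    {"dx":0.04,"dy":0,"dz":0,"yaw":0,"jaw":0.57},
    {"dx":0.08,"dy":0,"dz":0,"yaw":0,"jaw":0.57},
    {"dx":0.121,"dy":0,"dz":0,"yaw":0,"jaw":0.57},
    {"dx":0.121,"dy":0,"dz":0,"yaw":0,"jaw":0.57},
    {"dx":0.121,"dy":0,"dz":0,"yaw":0,"jaw":0.57},
    {"dx":0.121,"dy":0,"dz":0,"yaw":0,"jaw":0.57},
  ],
)

```text
clock: 15.6
eef_pos: [716.4, -81.4, 328.7]
tool_rot: [-3.141, -0.0, 1.575]
force: [0.3, -0.6, 0.0]
width: 48.5
gripper_force: 0.0
```

>>> arm_command(
  deltas=[
    {"dx":0.002,"dy":-0.002,"dz":-0.03,"yaw":0,"jaw":0.57},
    {"dx":0.002,"dy":-0.002,"dz":-0.05,"yaw":0,"jaw":0.57},
    {"dx":0.002,"dy":-0.002,"dz":-0.065,"yaw":0,"jaw":0.57},
    {"dx":0.002,"dy":-0.002,"dz":-0.08,"yaw":0,"jaw":0.57},
    {"dx":0.002,"dy":-0.002,"dz":-0.087,"yaw":0,"jaw":0.57},
    {"dx":0.002,"dy":-0.002,"dz":-0.087,"yaw":0,"jaw":0.57},
    {"dx":0.002,"dy":-0.002,"dz":-0.087,"yaw":0,"jaw":0},
    {"dx":0.002,"dy":-0.002,"dz":-0.087,"yaw":0,"jaw":0},
    {"dx":0.002,"dy":-0.002,"dz":-0.087,"yaw":0,"jaw":0},
    {"dx":0.002,"dy":-0.002,"dz":-0.087,"yaw":0,"jaw":0},
    {"dx":0.002,"dy":-0.002,"dz":-0.087,"yaw":0,"jaw":0},
  ],
)

```text
clock: 16.7
eef_pos: [719.5, -84.4, 242.6]
tool_rot: [3.141, 0.0, 1.574]
force: [-2.7, -0.7, 5.6]
width: 24.3
gripper_force: 59.3
```

The width of 24.3 mm on a 26 mm bar suggests I'm gripping about 4 mm above its centre, so I'll re-seat lower.

>>> arm_command(
  deltas=[
    {"dx":0,"dy":0,"dz":0,"yaw":0,"jaw":0.5},
    {"dx":0,"dy":0,"dz":-0.004,"yaw":0,"jaw":0.5},
    {"dx":0,"dy":0,"dz":-0.004,"yaw":0,"jaw":0.5},
    {"dx":0,"dy":0,"dz":-0.004,"yaw":0,"jaw":0},
    {"dx":0,"dy":0,"dz":-0.004,"yaw":0,"jaw":0},
    {"dx":0,"dy":0,"dz":-0.004,"yaw":0,"jaw":0},
    {"dx":0,"dy":0,"dz":-0.004,"yaw":0,"jaw":0},
    {"dx":0,"dy":0,"dz":-0.004,"yaw":0,"jaw":0},
  ],
)

```text
clock: 17.5
eef_pos: [719.5, -84.5, 237.2]
tool_rot: [-3.141, -0.0, 1.574]
force: [-1.5, -0.3, -1.1]
width: 24.3
gripper_force: 58.9
```

```bash
python3 -c "
import numpy as np
a=np.radians(107.65)
for k in np.arange(.07,1.12,.07):print(round(k,2),round(.221*(np.cos(a+k)-np.cos(a)),4),round(.221*(np.sin(a+k)-np.sin(a)),4))"
```

```text
0.07 -0.0146 -0.0052
0.14 -0.0287 -0.0114
0.21 -0.0424 -0.0186
0.28 -0.0556 -0.0267
0.35 -0.0682 -0.0357
0.42 -0.08 -0.0456
0.49 -0.0912 -0.0563
0.56 -0.1016 -0.0678
0.63 -0.1112 -0.0799
0.7 -0.1199 -0.0927
0.77 -0.1277 -0.1061
0.84 -0.1345 -0.1199
0.91 -0.1404 -0.1342
0.98 -0.1452 -0.1489
1.05 -0.149 -0.1639
```

>>> arm_command(
  deltas=[
    {"dx":-0.0146,"dy":0,"dz":-0.0052,"yaw":0,"jaw":0},
    {"dx":-0.0287,"dy":0,"dz":-0.0114,"yaw":0,"jaw":0},
    {"dx":-0.0424,"dy":0,"dz":-0.0186,"yaw":0,"jaw":0},
    {"dx":-0.0556,"dy":0,"dz":-0.0267,"yaw":0,"jaw":0},
    {"dx":-0.0682,"dy":0,"dz":-0.0357,"yaw":0,"jaw":0},
    {"dx":-0.08,"dy":0,"dz":-0.0456,"yaw":0,"jaw":0},
    {"dx":-0.08,"dy":0,"dz":-0.0456,"yaw":0,"jaw":0},
  ],
)

```text
clock: 18.2
eef_pos: [643.9, -84.5, 193.7]
tool_rot: [3.13, -0.0, 1.574]
force: [7.5, 0.4, 2.7]
width: 24.1
gripper_force: 66.2
```

>>> arm_command(
  deltas=[
    {"dx":-0.0112,"dy":0,"dz":-0.0107,"yaw":0,"jaw":0},
    {"dx":-0.0216,"dy":0,"dz":-0.0222,"yaw":0,"jaw":0},
    {"dx":-0.0312,"dy":0,"dz":-0.0343,"yaw":0,"jaw":0},
    {"dx":-0.0399,"dy":0,"dz":-0.0471,"yaw":0,"jaw":0},
    {"dx":-0.0477,"dy":0,"dz":-0.0605,"yaw":0,"jaw":0},
    {"dx":-0.0545,"dy":0,"dz":-0.0743,"yaw":0,"jaw":0},
    {"dx":-0.0604,"dy":0,"dz":-0.0886,"yaw":0,"jaw":0},
    {"dx":-0.0652,"dy":0,"dz":-0.1033,"yaw":0,"jaw":0},
    {"dx":-0.069,"dy":0,"dz":-0.116,"yaw":0,"jaw":0},
    {"dx":-0.069,"dy":0,"dz":-0.119,"yaw":0,"jaw":0},
    {"dx":-0.069,"dy":0,"dz":-0.119,"yaw":0,"jaw":0},
  ],
)

```text
clock: 19.3
eef_pos: [572.8, -84.5, 74.5]
tool_rot: [3.137, 0.0, 1.574]
force: [-1.9, -0.8, 13.4]
width: 24.3
gripper_force: 80.5
```

Run:
```python
from h import *
s=read_state();print(s["eef_pos"],s["tool_rot"],s["force"],s["width"])
for n,im,d,P in both():
    print(n);brushes(im,P);cv2.imwrite(f"pics/{n}7.png",im[...,::-1])
    m=(im.max(2)<45)&(abs(P[...,2]-80)<30)&(abs(P[...,0]-570)<40)&(abs(P[...,1]+84)<80)&(abs(P[...,1]+84)>30)
    q=P[m];print("bar",m.sum(),np.percentile(q,[2,50,98],axis=0).round(1).tolist() if len(q) else 0)
```

```text
[572.8362925  -84.46200704  74.53368107] [3.13680295e+00 4.27841289e-04 1.57368362e+00] [-1.86165122 -0.7842188  13.35243365] 24.269748379212754
top
  brush? [274. 236.] ctr [438.2 154.6] size [ 44.7 220. ] yaw 90.0 z 65.2
bar 116 [[561.1, -139.2, 87.5], [568.1, -41.8, 95.9], [579.8, -12.7, 101.6]]
scene
  brush? [212. 179.] ctr [ 260.1 -243.3] size [ 48.7 209.7] yaw 102.1 z 66.4
  brush? [340. 194.] ctr [436.8 152.7] size [218.7  48.4] yaw 89.6 z 66.3
bar 231 [[565.0, -154.7, 87.0], [577.6, -114.5, 97.7], [585.4, -10.4, 103.6]]
```

View pics/scene7.png

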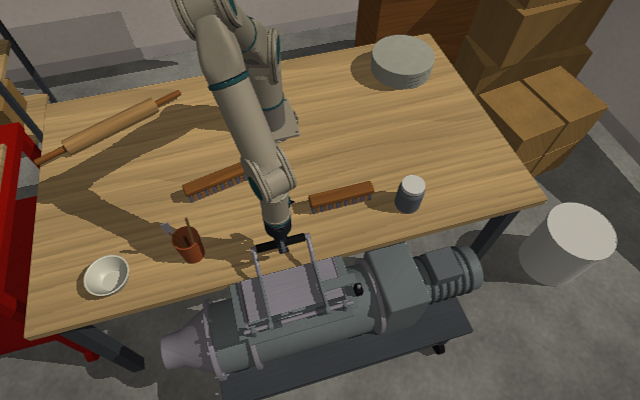

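The scene shows the bar (282,243) gripped and nearly down, with the brush standing at (340,195). Its top is at z≈102, so the lever is at about 0.98 rad, a little short of home. I'll press further down.

>>> arm_command(
  deltas=[
    {"dx":-0.002,"dy":0,"dz":-0.006,"yaw":0,"jaw":0},
    {"dx":-0.003,"dy":0,"dz":-0.012,"yaw":0,"jaw":0},
    {"dx":-0.004,"dy":0,"dz":-0.016,"yaw":0,"jaw":0},
    {"dx":-0.004,"dy":0,"dz":-0.016,"yaw":0,"jaw":0},
    {"dx":-0.004,"dy":0,"dz":-0.016,"yaw":0,"jaw":0},
  ],
)

```text
clock: 19.9
eef_pos: [570.1, -84.5, 62.1]
tool_rot: [3.133, 0.002, 1.574]
force: [-7.9, -0.3, 38.1]
width: 23.8
gripper_force: 83.6
```

```bash
cat > bar.py <<'E'
from h import *
s=read_state();print(s["eef_pos"],s["tool_rot"],s["force"],s["width"],s["gripper_force"])
for n,im,d,P in both():
    print(n);brushes(im,P);cv2.imwrite(f"pics/{n}8.png",im[...,::-1])
    m=(im.max(2)<45)&(abs(P[...,2]-80)<30)&(abs(P[...,0]-570)<40)&(abs(P[...,1]+84)<80)&(abs(P[...,1]+84)>30)
    q=P[m];print("bar",m.sum(),np.percentile(q,[2,50,98],axis=0).round(1).tolist() if len(q) else 0)
E
python3 bar.py
```

```text
[570.08575808 -84.48869402  62.08948289] [3.13338747e+00 1.92837546e-03 1.57371198e+00] [-7.92084924 -0.30193197 38.08118577] 23.819751778151602 83.6054277420044
top
  brush? [274. 236.] ctr [437.9 154.6] size [ 44.2 220. ] yaw 90.0 z 65.1
bar 115 [[557.6, -141.5, 77.0], [565.4, -39.6, 84.8], [577.5, -12.6, 89.9]]
scene
  brush? [212. 179.] ctr [ 259.5 -243. ] size [ 50.1 209.9] yaw 101.0 z 66.3
  brush? [340. 194.] ctr [437.5 153.2] size [ 48.9 219.7] yaw 90.0 z 66.5
bar 227 [[561.7, -154.8, 74.5], [574.6, -115.0, 86.0], [582.1, -11.1, 91.3]]
```

>>> arm_command(
  deltas=[
    {"dx":0.001,"dy":0,"dz":0.003,"yaw":0,"jaw":0},
    {"dx":0.001,"dy":0,"dz":0.003,"yaw":0,"jaw":0},
    {"dx":0.001,"dy":0,"dz":0.003,"yaw":0,"jaw":0},
    {"dx":0.001,"dy":0,"dz":0.003,"yaw":0,"jaw":0},
    {"dx":0.001,"dy":0,"dz":0.003,"yaw":0,"jaw":0},
    {"dx":0.001,"dy":0,"dz":0.003,"yaw":0,"jaw":0},
  ],
)

```text
clock: 20.6
eef_pos: [570.1, -84.5, 62.8]
tool_rot: [3.136, 0.001, 1.574]
force: [-4.6, -0.8, 19.2]
width: 24.3
gripper_force: 82.1
```

```bash
python3 bar.py
```

```text
[570.14974124 -84.48967861  62.7616964 ] [3.13572636e+00 8.28787587e-04 1.57366415e+00] [-4.55871234 -0.75200126 19.17546273] 24.29009337443319 82.08575963973999
top
  brush? [274. 236.] ctr [438.3 154.7] size [ 44.8 219.9] yaw 90.1 z 65.3
bar 116 [[558.5, -143.9, 74.1], [565.0, -42.2, 84.9], [576.4, -12.6, 90.6]]
scene
  brush? [212. 179.] ctr [ 260.1 -243.5] size [ 48.3 209.6] yaw 102.5 z 66.2
  brush? [340. 194.] ctr [438.  152.4] size [219.3  47.3] yaw 90.0 z 66.6
bar 222 [[561.8, -154.2, 74.2], [574.9, -115.0, 86.4], [582.2, -11.6, 91.4]]
```

The bar is home at about z 77 with 19 N on the tool (home needs about 12 N), so the lever is on its stop and steady.

```bash
python3 -c "from cell import finish_job;print(finish_job())"
```

```text
the job is handed in; nothing more can be done
None
```

The job is handed in at about 20.7 s of the 72 s: no offcut is left on the bench after two brush strokes, the brush stands released on its bristles, and the lever is held down on its stop; I could not see the six pieces inside the hopper, and no verdict came back.

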